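# Refit the spacer pack of a coin acceptor

## Robot

A 7-joint arm with a two-finger parallel gripper is mounted at the origin on the work surface. World frame = base frame: x ahead of the robot, y to its left, z up, the work surface at z = 0. Lengths are in mm, angles in rad, forces in N, time in s.
With the tool pointing down it reaches from about 350 to 900 mm from the base axis. Payload 8.1 kg.
Tool frame: the origin (TCP) lies where the fingers leave the gripper's body, on its centre line; the fingertips stand 73 mm ahead of it and the grasp point (between the pads) lies 54 mm ahead of it (r.tcp_to_tips is the distance from the TCP to the fingertips, in mm); y points along the fingers, z is the direction in which the jaws open and shut, and the axes are right-handed (so a half turn about y gives the same grasp; the last joint's range is limited). The gripper opens to 85 mm and grips with 20 to 120 N. Pads are 22 mm wide; open, the fingers measure 114 mm over their backs; the gripper's body (76 mm by 85 mm) begins 54 mm behind the grasp point. The pads swing forward as they close: fully open they stand 13 mm farther back than shut.
Start: joints at [1.203, 0.434, 0.025, 1.573, -0.012, 1.134, -0.075], TCP at [163.548, -603.233, 303.923] pointing down, gripper open.
Joint ranges: [-2.62, 2.62], [-0.44, 2.09], [-1.27, 1.32], [0.08, 2.57], [-1.32, 4.46], [0.12, 2], [-2.74, 2.74]. Speed limits (rad/s): [2.22, 2.22, 3.01, 3.01, 3.14, 3.14, 3.14].

## Interface

Orientations are given as [roll, pitch, yaw] about the fixed x, y, z axes, in that order (R = Rz(yaw) Ry(pitch) Rx(roll)).
In Python, from bench import r gives the robot as it stands. Calls block until the motion is done:
- r.move_pose(position, orientation): joint-space move of the TCP to a pose.
- r.move_l(position, attitude=None, v=150): straight line of the TCP; attitude=None keeps the orientation; v is the mean speed in mm/s.
- r.move_j(angles): joint-space move.
- r.grip(opening, grasp_force=None): finger opening in mm; grasp_force is the grip in N (None keeps the last); returns when the fingers have stopped.
- r.wait(seconds).
- r.inverse_kinematics(position, orientation): joint angles nearest the present ones, or None.
- r.snapshot(name): name is "scene" or "top" or "wrist"; returns the picture (420x560x3 uint8, red, green, blue); there is no depth.
- r.calibration(name): a dict with "fx", "fy", "cx", "cy" (pixels), "pose" (4x4, takes a point from camera to world coordinates); the wrist camera has in their place "mount" (4x4, takes a point from camera to tool coordinates, whose origin is the TCP and whose axes are the tool frame's). Camera axes: x right, y up, looking along -z (the intrinsics and any distortion apply to the point x, -y, -z); pixel columns grow to the right and rows downward; lengths in mm; the calibration is good to about 2 mm. A picture is of the moment at which its call begins: read the wrist's pose just before it. calibration takes no time and is no camera call.
A pose or a line that the arm cannot do raises r.IKError and nothing moves.
- r.hand_in(): hands the job in, once; it reports no verdict.
Trained networks look in the newest picture that a camera, given by its name, has taken for a name from the list of things; names that differ only in an ending like _2 or _b are one class to them, and where a whole thing is asked for, a point or a joint stands for the part that bears it (a point fixed in the world has none). Each returns a list of dicts, best first, with "conf" (0 to 1); they miss things now and then, are a little off and sometimes report something else, mostly with a low value. They report only what shows in the picture. A call takes as long as a camera call. They do not tell look-alikes from the thing itself.
- r.outline_of(camera, name): "mask" (420x560 bool, what is visible of it) and "rect" ([left, top, right, bottom] in pixels, round what is visible of it).
- r.pinpoint(camera, name): "point" ([row, column] in pixels: a listed point, or the origin of a listed thing).
Readings, each from a call of its own:
- r.read_t(): time.
- r.read_qpos(): joint angles.
- r.read_qd(): joint speeds.
- r.read_joint_efforts(): joint torques, N m.
- r.read_position(): TCP position.
- r.read_tool_rot(): TCP orientation.
- r.read_force(): force on the tool from outside, world axes, zero at the start.
- r.read_moment(): the same for the moment, N m.
- r.read_width(): finger opening in mm.
Only numpy, scipy, OpenCV 4.12 (cv2) and the standard library are available. Lean on these libraries where they do the work, as an engineer would, in place of code of your own. Each camera call takes 0.05 s, during which the arm holds its last target. There are 200 camera calls.

## Task

Fit the spacer pack to the coin acceptor: roll the thumbwheel with a fingertip to wind the clamp rail right back to its stop (never push the rail itself), then stack every spacer plate lying on the bench flat on the seat, square to the housing with all their holes in line over the bore. Drop the headed pin from its wooden block through the whole stack into the bore until its head sits down on the top plate, then roll the thumbwheel the other way until the rail is up against the pack. Leave the other things on the bench where they are.

Things in the scene. Friction and masses are not known exactly. Their poses are not given: they have to be found in the camera images.
- housing: Grey coin acceptor housing, fixed, lying on its back: 250 (x) by 130 (y) by 50 mm high; origin at the centre of its underside, z up. Its flat top (deck) is 50 mm above the bench. Along its x from the end nearer the robot: seat with fixed cheek and bore (at -75 mm), clamp rail, thumbwheel at +44 mm, coin slot with its sprung rubber-edged flap at +99 mm (not used).
- bore (a point): Centre of the mouth of the bore in the deck (blind hole 12 mm across, 42 mm deep, straight down, slightly chamfered); axes as the housing's. The seat around it is flat deck; two thin dark lines along the housing's x show the long sides of the pack. A fixed grey cheek, 36 mm wide (y), 12 mm thick, 34 mm high, stands 34.5 mm from the bore on its -x side, so a centred plate clears it by 2.5 mm.
- rail: Clamp rail: upright aluminium bar 36 mm wide (housing y), 12 mm thick, from the deck to 34.5 mm above it, that slides along the housing's x; the thumbwheel drives it and it holds where left. Origin under the middle of its flat face that looks at the bore, at bench level. That face is 62 mm from the bore when fully back, 32 mm when it just touches a centred pack, 16 to 27 mm at the start.
- wheel (a joint): Angle of the thumbwheel in rad: 0 (rail back at its stop) to 3.68; the rail moves 12.5 mm per rad towards the bore. Black knurled wheel, 48 mm across, 14 mm wide, axle along the housing's y, sunk in the deck so that 8 mm of its rim (36 mm long) stands out. Drag the rim's top to the housing's +x to wind back, -x to wind on: a shut fingertip pressed on with 4 to 12 N turns it 1 rad per 24 mm.
- wheel_top (a point): Highest point of the thumbwheel's exposed rim (fixed point, 58 mm above the bench, 8 mm above the deck); axes as the housing's.
- pin: Steel pin standing upright in the block: shaft 10 mm diameter and 52 mm long with a 7 mm tapered nose, then a knurled round head 20 mm in diameter and 18 mm high; about 60 g. Origin at the nose tip (bottom), z along the pin towards the head. The head's underside (shoulder) is 52 mm above the origin, the top 70 mm; as it starts, the nose stands on the bench and the shoulder is 12 mm above the block.
- pin_shoulder (a point): Centre of the underside of the pin's head, which must come down on the top plate.
- block: Fixed wooden block 50 by 50 by 40 mm high with one 12.5 mm hole straight through its middle, in which the pin stands; origin at the centre of its underside.
- plate1: Spacer plate, one of five identical ones of which 3 to 5 are there: flat aluminium plate 64 mm (x) by 48 mm (y) by 7 mm thick with a 13 mm hole through its middle, about 60 g, lying flat. Origin at the centre of its underside, on the axis of its hole. The same either way round and either face up; on the seat its long side lies along the housing's x.
- plate2: Spacer plate, one of five identical ones of which 3 to 5 are there: flat aluminium plate 64 mm (x) by 48 mm (y) by 7 mm thick with a 13 mm hole through its middle, about 60 g, lying flat. Origin at the centre of its underside, on the axis of its hole. The same either way round and either face up; on the seat its long side lies along the housing's x.
- plate3: Spacer plate, one of five identical ones of which 3 to 5 are there: flat aluminium plate 64 mm (x) by 48 mm (y) by 7 mm thick with a 13 mm hole through its middle, about 60 g, lying flat. Origin at the centre of its underside, on the axis of its hole. The same either way round and either face up; on the seat its long side lies along the housing's x.
- plate4: Spacer plate, one of five identical ones of which 3 to 5 are there: flat aluminium plate 64 mm (x) by 48 mm (y) by 7 mm thick with a 13 mm hole through its middle, about 60 g, lying flat. Origin at the centre of its underside, on the axis of its hole. The same either way round and either face up; on the seat its long side lies along the housing's x.
- plate5: Spacer plate, one of five identical ones of which 3 to 5 are there: flat aluminium plate 64 mm (x) by 48 mm (y) by 7 mm thick with a 13 mm hole through its middle, about 60 g, lying flat. Origin at the centre of its underside, on the axis of its hole. The same either way round and either face up; on the seat its long side lies along the housing's x.
- heatsink: Bystander: finned copper heat sink, 44 by 44 by 28 mm; origin at the centre of its underside.
- button1: Bystander: chrome coin return button, 32 mm across, 19 mm high; origin at the centre of its underside.
- button2: Bystander: the other chrome coin return button, the same.
- scoop: Bystander: green steel coin scoop, pan 75 by 60 by 28 mm ahead (+x) of its origin, round handle 93 mm back from it (-x).
- driver: Bystander: screwdriver lying flat on the bench near the robot's left side.
- dish: Bystander: shallow steel parts dish, 90 mm across, 22 mm high; origin at the centre of its underside.
Things that resemble listed ones, but are neither listed nor needed, are in the scene too. Leave any green look-alike of the plate1 alone. What is shaped like the plate4 but orange is not meant.

How it is judged (in metres and radians):
On the way, in this order (a step that is already met when the one before it is completed fails the run):
1. the clamp rail has been wound back (its face over 52 mm from the bore) (x of rail in the frame of bore above 0.052 m), for 0.2 s.
2. all plates are stacked flat over the bore and the pin is through them all, its head down on the top plate (horizontal distance between each of plate1, plate2, plate3, plate4, plate5 and bore below 0.004 m and angle between the z axis of each of plate1, plate2, plate3, plate4, plate5 and the z axis of housing, either way round below 0.06 rad and z of plate1 in the frame of bore between -0.003 and 0.038 m and z of plate2 in the frame of bore between -0.003 and 0.038 m and z of plate3 in the frame of bore between -0.003 and 0.038 m and z of plate4 in the frame of bore between -0.003 and 0.038 m and z of plate5 in the frame of bore between -0.003 and 0.038 m and z of pin in the frame of bore below -0.013 m and horizontal distance between pin and bore below 0.003 m and angle between pin's own z axis and vertical below 0.08 rad and (distance between pin_shoulder and plate1 below 0.0105 m or distance between pin_shoulder and plate2 below 0.0105 m or distance between pin_shoulder and plate3 below 0.0105 m or distance between pin_shoulder and plate4 below 0.0105 m or distance between pin_shoulder and plate5 below 0.0105 m)), for 0.2 s.
3. the rail has been wound forward up to the pack (x of rail in the frame of bore below 0.0355 m), for 0.2 s.
At the end, for the whole second after the job is handed in: Every plate lies flat on the seat (hole within 4 mm of the bore axis, long side along the housing within 0.12 rad), the pin stands upright through them all with its head within 3.5 mm of the top plate, the rail is up to the pack (face under 35.5 mm from the bore), all released and at rest (all of step 2 and angle between the x axis of each of plate1, plate2, plate3, plate4, plate5 and the x axis of housing, either way round below 0.12 rad and x of rail in the frame of bore below 0.0355 m and linear speed of each of plate1, plate2, plate3, plate4, plate5, pin below 0.02 m/s); the robot touches nothing.
It fails at once if the rail itself is pushed by the fingers instead of being wound by its wheel (over 3 N) (contact force between the fingers and rail above 3 N).
It fails at once if one of the bystanders is pushed more than 5 cm from its place (distance of any of heatsink, button1, button2, scoop, driver, dish from where it was at the start of the episode above 0.05 m).
Of plate1, plate2, plate3, plate4, plate5 only 3 to 5 are there at a start; the rules pass over those that are not, and their reading is None.
At some moment in a run one of plate1, plate2, plate3, plate4, plate5 may be knocked a few centimetres aside while the robot is not near it.
It also fails if it takes over 210 s, if anything falls off the work surface, if the arm or the gripper's body presses on something with over 40 N, if the wrist force passes 120 N, or if a joint passes its speed limit or range.

## Working session

There is one attempt and no reset: what is moved stays moved. The work goes in short steps, each a Python script; the robot and the scene stay as the last script left them, time stands still between calls to the robot, and variables do not carry over. Pictures are saved under pics/ and viewed, about 12 in all and at most 16, crops included, and the job is handed in when it is done.

```bash
ls; mkdir -p pics
python3 - <<'E'
from bench import r
import cv2,numpy as np
for n in("scene","top","wrist"):
    im=r.snapshot(n); cv2.imwrite(f"pics/a_{n}.png",im[:,:,::-1])
    c=r.calibration(n); print(n,{k:(np.round(v,3).tolist() if k in("pose","mount") else v) for k,v in c.items()})
print(r.read_t(),r.read_position(),r.read_tool_rot(),r.tcp_to_tips,r.read_width())
E
```

```text
pics
scene {'fx': 475.4235696898064, 'fy': 475.4235696898064, 'cx': 277.1741222515809, 'cy': 204.57666115870038, 'pose': [[-0.811, -0.358, 0.463, 1062.328], [0.585, -0.501, 0.638, 768.908], [0.003, 0.788, 0.616, 791.19], [0.0, 0.0, 0.0, 1.0]]}
top {'fx': 534.5169770431555, 'fy': 534.5169770431555, 'cx': 278.1856827093536, 'cy': 214.59531405974545, 'pose': [[-0.015, 0.998, -0.062, 457.188], [-1.0, -0.015, -0.007, 16.1], [-0.008, 0.062, 0.998, 1505.238], [0.0, 0.0, 0.0, 1.0]]}
wrist {'fx': 328.9922763912663, 'fy': 328.9922763912663, 'cx': 283.5124346409803, 'cy': 212.20808203782573, 'mount': [[0.0, -0.947, -0.322, -82.864], [-0.001, 0.322, -0.947, -70.094], [1.0, 0.0, -0.001, -0.155], [0.0, 0.0, 0.0, 1.0]]}
0.15 [ 163.46798139 -602.95806343  303.31071485] [-1.57196026e+00 -6.35186646e-05 -2.87687976e+00] 72.6 85.44356475669784
```

View pics/a_top.png

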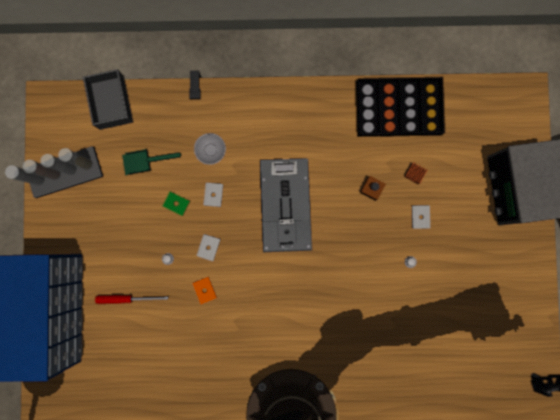

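View pics/a_scene.png

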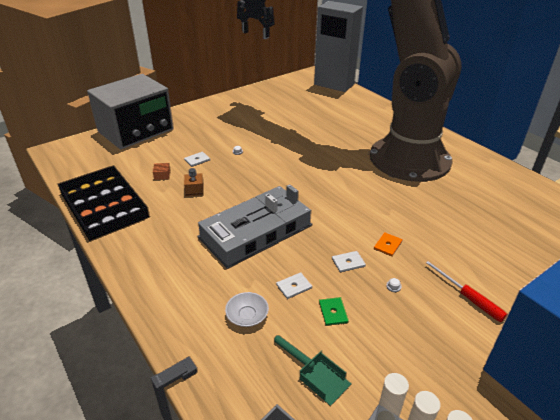

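```bash
cat > h.py <<'E'
from bench import r
import cv2,numpy as np
from scipy.spatial.transform import Rotation as Ro
def cam(n):
    c=r.calibration(n)
    if "pose" in c: P=np.array(c["pose"])
    else:
        T=np.eye(4);T[:3,:3]=Ro.from_euler("xyz",r.read_tool_rot()).as_matrix();T[:3,3]=r.read_position();P=T@np.array(c["mount"])
    return c,P
def p2w(c,P,u,v,z):
    """pixel (col,row) -> world point at height z"""
    d=P[:3,:3]@np.array([(u-c["cx"])/c["fx"],-(v-c["cy"])/c["fy"],-1]);o=P[:3,3]
    return o+d*(z-o[2])/d[2]
def w2p(c,P,p):
    q=P[:3,:3].T@(np.asarray(p,float)-P[:3,3]);return np.array([c["cx"]-c["fx"]*q[0]/q[2],c["cy"]+c["fy"]*q[1]/q[2]])
E
python3 - <<'E'
from h import *
c,P=cam("top"); im=r.snapshot("top")
Z=dict(housing=0,bore=50,rail=0,wheel_top=58,pin=0,pin_shoulder=52,block=0,plate1=0,heatsink=0,button1=0,scoop=0,driver=0,dish=0)
print(c.get("dist"),c.keys())
for n,z in Z.items():
    for d in r.pinpoint("top",n): 
        v,u=d["point"];print(n,round(d["conf"],2),round(u),round(v),np.round(p2w(c,P,u,v,z),1)[:2],im[int(v),int(u)])
for d in r.outline_of("top","plate1"):
    m=d["mask"].astype(np.uint8);k=max(cv2.findContours(m,0,1)[0],key=cv2.contourArea)
    q=np.array([p2w(c,P,*x[0],7)[:2] for x in k],np.float32)
    print("plate",round(d["conf"],2),d["rect"],cv2.minAreaRect(q),np.median(im[d["mask"]],axis=0))
m=r.outline_of("top","housing")[0]["mask"].astype(np.uint8);k=max(cv2.findContours(m,0,1)[0],key=cv2.contourArea)
print(cv2.minAreaRect(np.array([p2w(c,P,*x[0],50)[:2] for x in k],np.float32)))
E
```

```text
None dict_keys(['fx', 'fy', 'cx', 'cy', 'pose'])
housing 0.72 283 205 [578.3  13. ] [58 57 58]
bore 0.96 286 233 [496.6   5. ] [45 44 45]
rail 0.38 284 224 [522.5   9.9] [103 101 101]
wheel_top 0.83 284 188 [620.   10.3] [38 39 37]
pin 0.6 372 189 [ 618.9 -239.4] [63 34 19]
pin_shoulder 0.48 375 187 [ 619.3 -239.2] [49 48 49]
block 0.77 372 191 [ 613.6 -239.3] [87 45 19]
plate1 0.94 217 192 [618.1 199.3] [149 145 141]
plate1 0.93 206 251 [450.7 229.6] [150 146 143]
plate1 0.93 423 214 [ 546.8 -382.4] [149 144 139]
plate1 0.89 178 205 [582.8 308.3] [67 91 34]
plate1 0.71 214 149 [740.8 207.8] [127 122 123]
plate1 0.7 204 289 [345.7 238.1] [158  81  22]
heatsink 0.85 417 173 [ 663.3 -368. ] [101  46  19]
heatsink 0.42 171 261 [425.5 329.3] [106 100  98]
button1 0.67 411 261 [ 413.8 -343.9] [171 164 159]
button1 0.65 168 261 [425.  338.4] [173 166 161]
scoop 0.72 150 162 [705.5 388. ] [74 58 33]
driver 0.86 136 296 [327.  429.1] [110  76  41]
dish 0.89 210 149 [740.4 218.3] [128 125 125]
plate 0.68 [205.7, 184.0, 224.0, 205.9] ((610.18505859375, 208.52529907226562), (48.91414260864258, 64.488037109375), 83.21114349365234) [147. 143. 138.]
plate 0.67 [413.5, 202.9, 433.5, 228.3] ((538.6864013671875, -373.8888854980469), (45.12440490722656, 58.94607162475586), 89.1274642944336) [148. 144. 139.]
plate 0.63 [194.4, 276.1, 214.8, 304.3] ((344.3250427246094, 234.094970703125), (63.48523712158203, 48.33061981201172), 20.886951446533203) [181.  75.   0.]
plate 0.57 [162.2, 192.9, 191.2, 213.7] ((586.1991577148438, 313.5018310546875), (62.17332077026367, 46.599090576171875), 63.11163330078125) [12. 95. 28.]
((574.611328125, 5.693550109863281), (253.10400390625, 133.74473571777344), 1.397507905960083)
```

Three bare aluminium plates are visible in the top view, at about (213,195), (208,248) and (421,217). The green plate at (176,203) and the orange one at (204,290) are look-alikes. The housing is at (286,205), and the block with the pin is at (373,187). Next I'll look at the housing with the wrist camera from two opposite yaws, so the mount error cancels.

```bash
cat >> h.py <<'E'
H=np.pi/2
def att(yaw): return [-H,0,(yaw+np.pi)%(2*np.pi)-np.pi]
def pin_all(n,z,name,k=1):
    return [(round(d["conf"],2),np.round(d["point"],1)) for d in r.pinpoint(n,name)[:k]]
def look(tag,names,k=1):
    c,P=cam("wrist");im=r.snapshot("wrist");cv2.imwrite(f"pics/{tag}.png",im[:,:,::-1]);out={}
    for n,z in names.items():
        out[n]=[(round(d["conf"],2),np.round(p2w(c,P,d["point"][1],d["point"][0],z)[:2],1)) for d in r.pinpoint("wrist",n)[:k]]
    return c,P,im,out
E
python3 - <<'E'
from h import *
for yaw in (0.03,np.pi+0.03):
    for p in ([497,5,300],[620,10,300]): print(yaw,p,r.inverse_kinematics(p,att(yaw)))
r.grip(0)
print(r.tcp_to_tips,r.read_width())
Z=dict(bore=50,wheel_top=58,rail=50,housing=50)
for i,yaw in enumerate((0.03,np.pi+0.03)):
  for j,x in enumerate((500,600)):
    r.move_pose([x,7,300],att(yaw)); print(i,x,look(f"b{i}{j}",Z)[3])
print(r.read_t())
E
```

```text
0.03 [497, 5, 300] [ 0.62008331  0.38655163 -0.96060513  1.82822696  0.35218814  1.10993392
  1.13470889]
0.03 [620, 10, 300] [ 0.41998294  0.55820043 -0.81119128  1.54193388  0.42071001  1.22375926
  1.14075408]
3.171592653589793 [497, 5, 300] [ 0.34183802  0.28930466 -0.5698537   1.84732748  0.1778141   1.05554524
 -1.83802881]
3.171592653589793 [620, 10, 300] [ 0.19326477  0.47099055 -0.43610159  1.56208476  0.21105229  1.15543535
 -1.82738209]
72.6 0.25141309265541406
0 500 {'bore': [(0.94, array([501.1,   4.9]))], 'wheel_top': [], 'rail': [], 'housing': [(0.97, array([555.7,   7.6]))]}
0 600 {'bore': [(0.77, array([500.1,   4.8]))], 'wheel_top': [(0.8, array([620.5,   8.4]))], 'rail': [(0.75, array([522. ,   5.7]))], 'housing': [(0.62, array([570.6,   7.4]))]}
1 500 {'bore': [], 'wheel_top': [(0.69, array([622.4,   9.5]))], 'rail': [(0.83, array([528.9,   4.7]))], 'housing': [(0.58, array([580.4,   4.3]))]}
1 600 {'bore': [], 'wheel_top': [(0.85, array([622.2,   8.2]))], 'rail': [(0.62, array([542.4,   4.6]))], 'housing': []}
8.5833
```

```bash
python3 -c "
import cv2,numpy as np
a=[cv2.imread(f'pics/b{i}.png') for i in('00','01')]
cv2.imwrite('pics/b.png',cv2.resize(np.hstack(a),(800,300),interpolation=cv2.INTER_AREA))"
```

```text
(no output)
```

View pics/b.png

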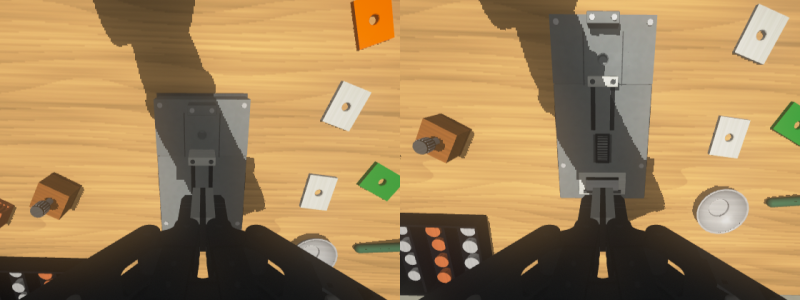

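The right half shows the wheel at (602,148), with the rail forward near the bore. Now I'll roll the wheel with a force-guided stroke.

```bash
cat >> h.py <<'E'
WT=np.array([621.3,8.7]);YAW=0.03
def stroke(sgn,F0=7,half=10,log=False,stop=None):
    """one press-drag-lift of the shut tip on the wheel, sgn=+1 back, -1 on"""
    u=np.array([np.cos(YAW),np.sin(YAW)])
    def pos(s,dz): q=WT+u*s; return [q[0],q[1],58+r.tcp_to_tips-(24-np.sqrt(24**2-s*s))+dz]
    s=-sgn*half; r.move_l(pos(s,10),att(YAW),v=200); r.wait(.15); f0=np.array(r.read_force())
    r.move_l(pos(s,3),v=80); dz=3; f=0
    while f<F0-2 and dz>-6: dz-=.4; r.move_l(pos(s,dz),v=30); f=r.read_force()[2]-f0[2]
    L=[(round(s,1),round(dz,1),np.round(np.array(r.read_force())-f0,1).tolist())]
    while abs(s-sgn*half)>.1:
        s+=sgn*2; dz+=np.clip((f-F0)*.05,-.4,.5); r.move_l(pos(s,dz),v=40); g=np.array(r.read_force())-f0; f=g[2]
        L.append((round(s,1),round(float(dz),2),np.round(g,1).tolist()))
    r.move_l(pos(s,10),v=200)
    if log: print(*L,sep="\n")
    return L
E
python3 - <<'E'
from h import *
r.move_pose([WT[0]-10,WT[1],180],att(YAW)); r.wait(.3)
print(r.read_force()); stroke(1,log=True)
r.move_l([600,7,300]); print(look("c0",dict(bore=50,wheel_top=58,rail=84.5))[3],r.read_t())
E
```

```text
[-0.65377585  0.3164582  -0.40220233]
(-10, 1.4, [-0.7, -1.0, 7.7])
(-8, 1.44, [0.7, -1.4, 3.2])
(-6, 1.25, [1.2, -2.0, 0.0])
(-4, 0.9, [0.8, -1.6, -0.9])
(-2, 0.5, [0.9, -0.6, -0.3])
(0, 0.14, [1.6, -1.6, 0.9])
(2, -0.16, [0.8, -2.0, 5.3])
(4, -0.25, [1.7, -2.8, 7.0])
(6, -0.25, [-0.6, -1.8, 7.9])
(8, -0.2, [0.5, -2.7, 9.9])
(10, -0.06, [2.9, -2.8, 10.8])
{'bore': [(0.66, array([500.1,   2.1]))], 'wheel_top': [(0.74, array([617.5,   5.5]))], 'rail': [(0.72, array([526.2,   5.8]))]} 17.0917
```

```bash
sed -i 's/WT=np.array(.*\]);YAW/WT=np.array([620.,8.2]);YAW/; s/(f-F0)\*.05,-.4,.5/(f-F0)*.13,-.9,.6/; s/F0=7,half=10/F0=8,half=11/; s/s+=sgn\*2;/s+=sgn*2.2;/' h.py
python3 - <<'E'
from h import *
r.move_pose([WT[0]-10,WT[1],180],att(YAW)); r.wait(.3)
t=r.read_t(); stroke(1,log=True); print(r.read_t()-t); L=stroke(1); print([l[2][2] for l in L])
r.move_l([600,7,300]); print(look("c1",dict(bore=50,wheel_top=58,rail=84.5))[3],r.read_t())
E
```

```text
(-11, 1.4, [-1.8, 0.6, 7.6])
(-8.8, 1.35, [-1.3, 0.2, 5.6])
(-6.6, 1.04, [-1.5, 0.6, 3.0])
(-4.4, 0.39, [-1.0, 0.7, 3.9])
(-2.2, -0.14, [-0.6, 1.2, 5.8])
(0.0, -0.42, [-0.3, -0.1, 5.7])
(2.2, -0.72, [-1.2, -0.6, 8.3])
(4.4, -0.68, [-0.4, -1.7, 9.8])
(6.6, -0.45, [-0.6, -0.8, 12.4])
(8.8, 0.12, [-0.7, -1.0, 11.9])
(11.0, 0.62, [0.7, 0.2, 10.8])
4.508299999999998
[6.7, 4.1, 3.3, 2.7, 6.4, 5.4, 9.3, 10.2, 11.0, 11.3, 11.0]
{'bore': [(0.91, array([500.,   6.]))], 'wheel_top': [(0.7, array([621.1,   7.9]))], 'rail': [(0.79, array([544.1,   6.7]))]} 28.0583
```

```bash
python3 -c "
import cv2,numpy as np
a=[cv2.imread(f'pics/{i}.png')[:300,150:430] for i in('b01','c0','c1')]
cv2.imwrite('pics/c.png',np.hstack(a))"
```

```text
(no output)
```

View pics/c.png

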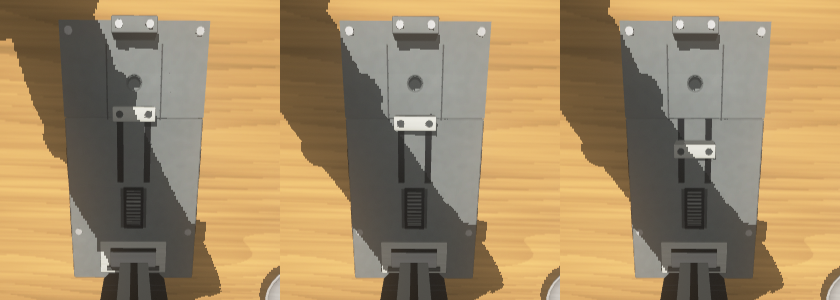

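Left to right, the rail has moved back from (134,115) to (695,150), which is about 9 mm per stroke. Three more strokes should reach the stop.

```bash
python3 - <<'E'
from h import *
r.move_pose([WT[0]-10,WT[1],180],att(YAW)); r.wait(.2)
for i in range(3): L=stroke(1); print([l[2][2] for l in L],[l[2][0] for l in L])
Z=dict(bore=50,wheel_top=58,rail=84.5)
r.move_l([600,7,300]); print(look("d0",Z)[3])
# bore from straight, opposite yaws
for i,(x,yaw) in enumerate([(520,YAW),(480,YAW+np.pi),(520,YAW+np.pi)]):
    r.move_pose([x,7,260],att(yaw)); print(x,round(yaw,2),look(f"d{i+1}",Z)[3],r.read_t())
E
python3 -c "
import cv2,numpy as np
a=[cv2.imread(f'pics/d{i}.png') for i in range(4)]
cv2.imwrite('pics/d.png',cv2.resize(np.vstack([np.hstack(a[:2]),np.hstack(a[2:])]),(800,600),interpolation=cv2.INTER_AREA))"
```

```text
[6.4, 3.5, 5.0, 2.6, 5.0, 6.1, 9.5, 10.5, 10.5, 11.6, 11.3] [-1.4, -1.3, -2.0, -1.5, -0.7, -0.9, -1.1, -1.3, -1.7, -0.7, 0.0]
[6.5, 5.1, 2.9, 5.2, 5.2, 7.9, 9.7, 10.0, 11.6, 14.2, 13.8] [-1.4, -2.9, -2.5, -4.3, -3.0, -5.9, -5.6, -7.2, -8.1, -9.0, -7.2]
[6.4, 4.0, 4.5, 4.3, 6.3, 7.2, 10.4, 9.2, 12.3, 15.5, 14.3] [0.1, -1.5, -2.5, -3.2, -4.6, -5.2, -6.0, -5.9, -6.6, -8.7, -7.5]
{'bore': [(0.57, array([501.1,   3.8]))], 'wheel_top': [(0.88, array([618.6,   6.2]))], 'rail': [(0.81, array([552.9,   9.7]))]}
520 0.03 {'bore': [(0.65, array([503. ,   3.6]))], 'wheel_top': [], 'rail': []} 43.4833
480 3.17 {'bore': [(0.93, array([503.1,   6.8]))], 'wheel_top': [(0.96, array([621.6,   6.9]))], 'rail': [(0.86, array([564.1,   6.1]))]} 46.025
520 3.17 {'bore': [(0.6, array([501.9,   6.8]))], 'wheel_top': [(0.75, array([621.6,   9.6]))], 'rail': [(0.56, array([574.2,   6.4]))]} 46.5083
```

View pics/d.png

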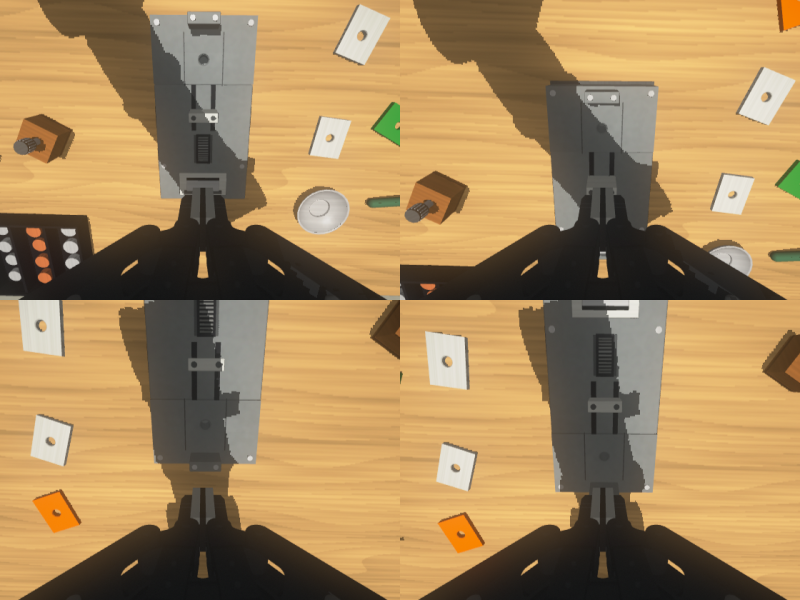

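The rail is at its stop: the drag force rose and it no longer moves. Next I'll fix the bore from opposite yaws with an image centroid, and measure how far the fingertips reach at a 48 mm opening.

```bash
cat >> h.py <<'E'
def hole(im,c,P,z,xy,rad=9):
    """dark hole centre near world xy at height z, from a rectified 0.25 mm/px patch"""
    g=np.arange(-20,20,.25); M=P[:3,:3].T
    X,Y=np.meshgrid(xy[0]+g,xy[1]+g); q=(np.stack([X,Y,np.full_like(X,z)],-1)-P[:3,3])@M.T.T if 0 else (np.stack([X,Y,np.full_like(X,z)],-1)-P[:3,3])@P[:3,:3]
    u=c["cx"]-c["fx"]*q[...,0]/q[...,2]; v=c["cy"]+c["fy"]*q[...,1]/q[...,2]
    w=cv2.remap(im,u.astype(np.float32),v.astype(np.float32),cv2.INTER_CUBIC)
    a=cv2.GaussianBlur(cv2.cvtColor(w,cv2.COLOR_RGB2GRAY),(5,5),0).astype(float)
    return w,a,g
def platefit(im,c,P,z,near):
    """bare-metal plate nearest 'near': centre, yaw, size from its bright grey blob (top face at z)"""
    hsv=cv2.cvtColor(im,cv2.COLOR_RGB2HSV); m=((hsv[...,1]<60)&(hsv[...,2]>110)).astype(np.uint8)
    m=cv2.morphologyEx(m,cv2.MORPH_OPEN,np.ones((3,3)))
    best=None
    for k in cv2.findContours(m,cv2.RETR_EXTERNAL,cv2.CHAIN_APPROX_NONE)[0]:
        if cv2.contourArea(k)<300: continue
        q=np.array([p2w(c,P,*x[0],z)[:2] for x in k],np.float32)
        (x,y),(w,h),a=cv2.minAreaRect(q); 
        if h>w: w,h,a=h,w,a+90
        if not(50<w<76 and 38<h<60): continue
        d=np.hypot(x-near[0],y-near[1])
        if best is None or d<best[0]: best=(d,np.array([x,y]),(np.radians(a)+H)%np.pi-H,(w,h))
    return best
E
python3 - <<'E'
from h import *
for i,yaw in enumerate((.024+np.pi,.024)):
    r.move_pose([502,5,220],att(yaw)); r.wait(.3)
    c,P,im,o=look(f"e{i}",dict(bore=50)); w,a,g=hole(im,c,P,50,(502,5))
    cv2.imwrite(f"pics/eh{i}.png",cv2.resize(w[:,:,::-1],(400,400)))
    print(o,r.read_position())
r.grip(48); print(r.read_width(),r.tcp_to_tips)
r.move_pose([530,215,130],att(0)); r.wait(.2); f0=r.read_force()[2]
z=84; r.move_l([530,215,z])
while r.read_force()[2]-f0<4 and z>66: z-=.5; r.move_l([530,215,z],v=30)
print("touch",z,r.read_position()[2],r.read_force()[2]-f0)
r.move_l([530,215,130]); r.grip(64); print(r.read_t())
E
python3 -c "
import cv2,numpy as np
cv2.imwrite('pics/eh.png',np.hstack([cv2.imread(f'pics/eh{i}.png') for i in(0,1)]))"
```

```text
{'bore': [(0.69, array([501.3,   4.1]))]} [502.49912834   5.08928248 220.60854854]
{'bore': [(0.86, array([501.6,   6.5]))]} [501.97127784   4.99474571 219.9790906 ]
48.27488106530578 72.6
touch 69.5 70.05751694523133 9.160290399480205
59.0583
```

View pics/eh.png

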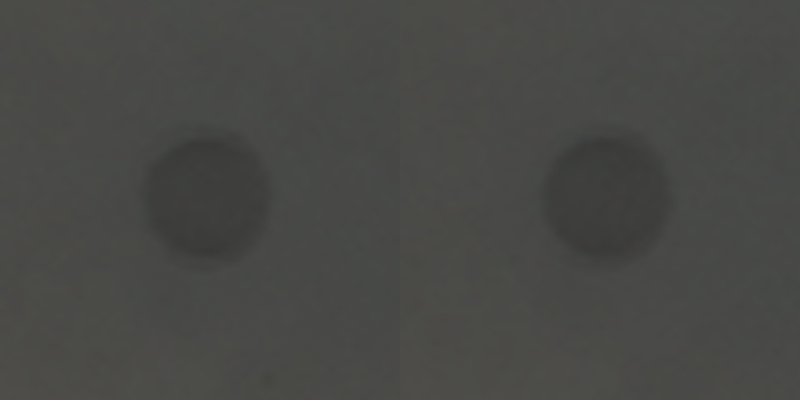

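The bore is at (207,195) in the left patch and (206,198) in the right, which gives a bore of (502.6, 4.65) from both yaws. The wrist calibration is therefore good here. Next is the first plate.

```bash
cat >> h.py <<'E'
BORE=np.array([502.6,4.65]);YAWH=.024
def pick(near,tag):
    for k in range(2):
        r.move_pose([*near,177],att(0)); r.wait(.25)
        c,P,im,_=look(tag,{}); b=platefit(im,c,P,7,near); print(tag,"fit",b)
        if b is None: return None
        if b[0]<15: break
        near=b[1]
    _,p,yaw,_=b; w,a,g=hole(im,c,P,7,p); cv2.imwrite(f"pics/{tag}_h.png",cv2.resize(w[:,:,::-1],(400,400)))
    return p,yaw
def grasp(p,yaw):
    r.move_pose([*p,120],att(yaw)); r.move_l([*p,71.2],att(yaw),v=100); r.wait(.1)
    r.grip(40,40); wd=r.read_width(); r.move_l([*p,200],v=250); return wd
def place(h,off=(0,0)):
    b=BORE+np.array(off)
    r.move_pose([*b,170+h-50],att(YAWH)); r.move_l([*b,h+71.2+8],att(YAWH),v=150); r.wait(.2)
    f0=r.read_force()[2]; z=h+71.2+8
    while r.read_force()[2]-f0<3 and z>h+69: z-=(1.5 if z>h+73.5 else .5); r.move_l([*b,z],v=40)
    print("touch at",z-h-71.2,r.read_force()[2]-f0); r.grip(62); r.move_l([*b,220],v=250)
def check(tag,z):
    r.wait(.2); c,P,im,_=look(tag,{}); w,a,g=hole(im,c,P,z,BORE); cv2.imwrite(f"pics/{tag}_h.png",cv2.resize(w[:,:,::-1],(400,400)))
    print(tag,platefit(im,c,P,z,BORE))
E
python3 - <<'E'
from h import *
p,yaw=pick((610,208),"p1"); print("w",grasp(p,yaw),r.read_width()); place(50); check("q1",57); print(r.read_t())
E
python3 -c "
import cv2,numpy as np
cv2.imwrite('pics/f.png',np.hstack([cv2.imread(f'pics/{i}_h.png') for i in('p1','q1')]))"
```

```text
p1 fit (np.float64(2.186793066857697), array([610.08154297, 210.18527222]), np.float64(-0.10762233439173663), (65.07243347167969, 47.962867736816406))
w 46.18726240701018 46.42389205711543
touch at 0.4999999999999858 5.883755789018595
q1 (np.float64(185.5115174062595), array([453.74462891, 183.61277771]), np.float64(-0.3209236945277807), (52.68357467651367, 43.07453536987305))
66.2583
```

View pics/f.png

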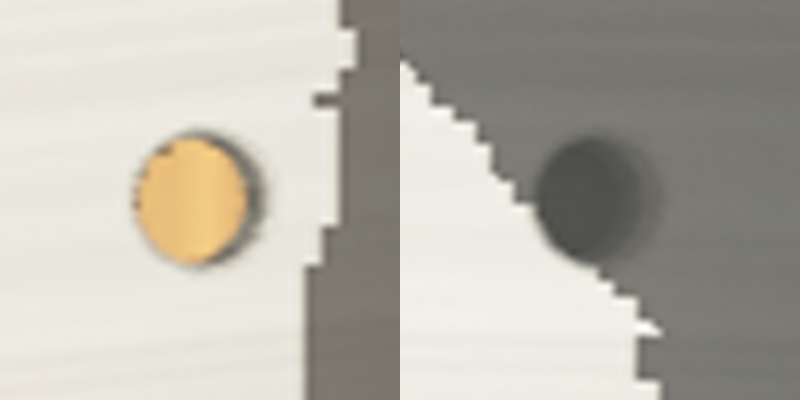

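The plate hole sits at (200,199) in the left patch before pickup and at (598,200) in the right after placing, so it is 0.2 mm off the bore. I'll do the other two plates the same way.

```bash
python3 - <<'E'
from h import *
b=pick((450,226),"p2")
if b is not None:
    print("w",grasp(*b),r.read_width()); place(57); check("q2",64); print(r.read_t())
    b=pick((540,-377),"p3")
    if b is not None: print("w",grasp(*b),r.read_width()); place(64); check("q3",71); print(r.read_t())
E
python3 -c "
import cv2,numpy as np
a=[cv2.imread(f'pics/{i}_h.png') for i in('p2','q2','p3','q3')]
cv2.imwrite('pics/g.png',cv2.resize(np.vstack([np.hstack(a[:2]),np.hstack(a[2:])]),(600,600)))"
```

```text
p2 fit (np.float64(9.813787747123335), array([459.79748535, 225.43457031]), np.float64(-0.32200214161120755), (62.03098678588867, 48.15648651123047))
w 46.55163967488445 46.589948979272755
touch at 0.4999999999999858 6.1445509814004975
q2 None
73.9417
p3 fit (np.float64(4.355284978321054), array([ 538.25994873, -373.00741577]), np.float64(0.0021219954433420174), (64.21845245361328, 47.809722900390625))
w 46.27915947763585 46.733836000901334
touch at 0.4999999999999858 5.974396006160196
q3 None
82.5333
```

View pics/g.png

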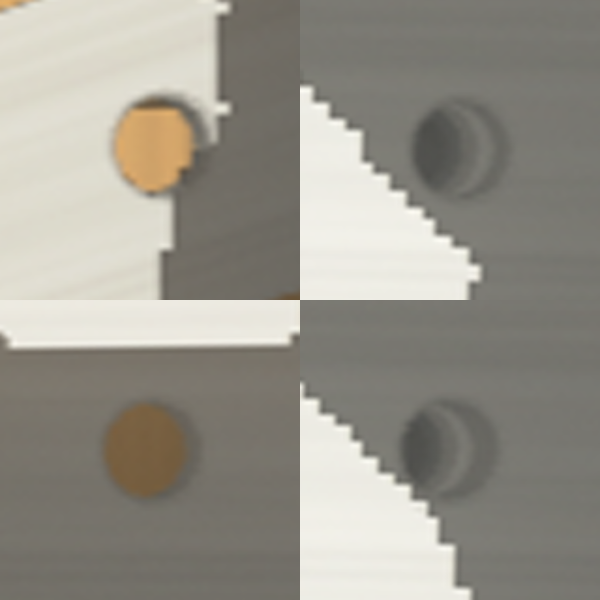

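The holes are in line: plate 2 is about +1.4 mm in x (461,147), and plates 1 and 3 are within 0.2 mm. That leaves the pin a window centred at about +0.4 mm. I'll locate the pin head, and re-check the top view for any missed plate.

Run:
```python
from h import *
im=r.snapshot("top"); c,P=cam("top"); cv2.imwrite("pics/top2.png",im[:,:,::-1])
for d in r.pinpoint("top","plate1"): v,u=d["point"];print(round(d["conf"],2),np.round(p2w(c,P,u,v,0)[:2]),im[int(v),int(u)])
r.grip(40)
out=[]
for i,yaw in enumerate((YAWH,)):
    r.move_pose([617,-239,240],att(yaw)); r.wait(.25)
    c,P,im,o=look(f"pin{i}",dict(pin_shoulder=52,pin=0,block=0)); print(o)
    w,_,_=hole(im,c,P,70,(617,-239)); out.append(cv2.resize(w[:,:,::-1],(400,400)))
out.append(cv2.resize(cv2.imread("pics/top2.png")[120:330,80:460],(540,400))[:, :400])
cv2.imwrite("pics/pinv.png",np.hstack(out[:1]+[cv2.resize(cv2.imread("pics/top2.png")[120:330,80:460],(400,221+179))]))
print(r.read_t())
```

```text
0.76 [350. 233.] [188  82   0]
0.59 [588. 314.] [129  99  49]
{'pin_shoulder': [(0.89, array([ 617.1, -235.4]))], 'pin': [(0.59, array([ 618.8, -234.4]))], 'block': [(0.96, array([ 623.2, -237.3]))]}
84.475
```

View pics/pinv.png

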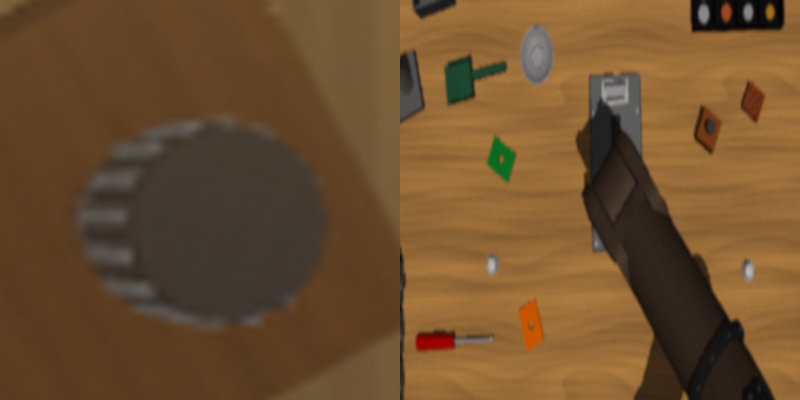

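The head's top disc is at (227,222) in the left patch, which puts the pin at (619.7, -236.8). The top view shows only the green and orange look-alikes left on the bench. Next I'll take the pin and insert it under force guard.

Run:
```python
from h import *
p=np.array([619.7,-236.8]); a=att(YAWH)
r.move_pose([*p,160],a); r.move_l([*p,126],a,v=100); r.wait(.1); r.grip(12,60); print("w",r.read_width(),r.read_force())
r.move_l([*p,230],v=150)
t=BORE+[.4,0]; r.move_pose([*t,230],a); r.move_l([*t,203],a,v=100); r.wait(.3); f0=np.array(r.read_force()); z=203.; L=[]
while z>145:
    z-=1.5; r.move_l([*t,z],v=40); f=np.array(r.read_force())-f0; L.append((z-126,*np.round(f,1)))
    if f[2]>9 or np.hypot(f[0],f[1])>9: break
print(*L[::3],L[-1],sep="\n"); print("nose z",z-126,r.read_position(),r.read_t())
```

```text
w 17.198191146622698 [-0.08189385 -0.82619289  3.06455852]
(75.5, np.float64(-0.1), np.float64(0.2), np.float64(0.2))
(71.0, np.float64(0.5), np.float64(0.8), np.float64(0.2))
(66.5, np.float64(0.1), np.float64(0.3), np.float64(0.5))
(62.0, np.float64(0.1), np.float64(0.8), np.float64(0.8))
(57.5, np.float64(0.7), np.float64(-0.2), np.float64(1.0))
(53.0, np.float64(0.7), np.float64(-0.2), np.float64(0.7))
(48.5, np.float64(0.7), np.float64(-0.7), np.float64(0.1))
(44.0, np.float64(0.2), np.float64(0.4), np.float64(-0.4))
(39.5, np.float64(1.2), np.float64(1.4), np.float64(-0.0))
(35.0, np.float64(1.0), np.float64(1.3), np.float64(-0.9))
(30.5, np.float64(-0.1), np.float64(0.4), np.float64(-0.9))
(26.0, np.float64(-0.2), np.float64(-0.1), np.float64(-1.3))
(21.5, np.float64(-0.4), np.float64(-0.1), np.float64(-1.0))
(18.5, np.float64(-5.8), np.float64(-2.3), np.float64(16.5))
nose z 18.5 [503.00303351   4.75551146 145.54926908] 98.1583
```

Run:
```python
from h import *
r.grip(40); r.wait(.3); p=r.read_position(); r.move_l([*(BORE+[.4,0]),240],v=200); r.grip(0)
r.move_pose([*BORE,260],att(YAWH)); r.wait(.2)
c,P,im,o=look("i0",dict(pin_shoulder=71,bore=50)); print(o)
w,_,_=hole(im,c,P,89,BORE)
cv2.imwrite("pics/iv.png",np.hstack([cv2.resize(w[:,:,::-1],(400,400)),cv2.resize(im[20:300,140:420,::-1],(400,400))]))
print(r.read_t())
```

```text
{'pin_shoulder': [(0.91, array([502.8,   6. ]))], 'bore': []}
100.5
```

View pics/iv.png

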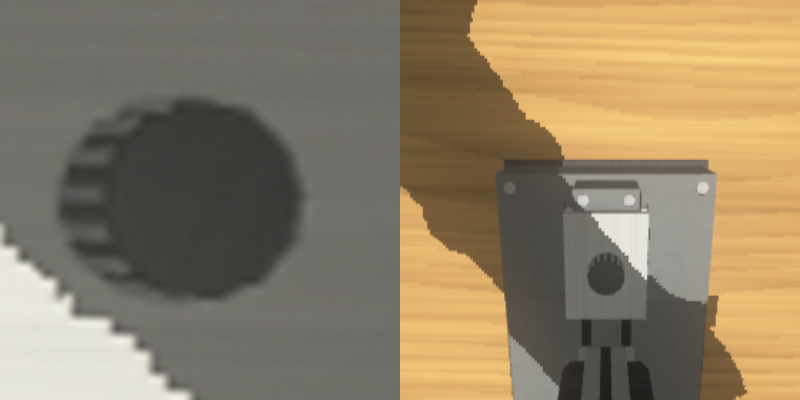

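The pin head's top is centred at (204,198) in the left patch, on the bore axis and the right size for a seated height. The right half shows the pack square beside the cheek. Now I'll wind the rail forward until it stalls.

Run:
```python
from h import *
r.move_pose([WT[0]+10,WT[1],180],att(YAW)); r.wait(.2)
for i in range(4):
    L=stroke(-1); print([l[2][2] for l in L],[l[2][0] for l in L],round(r.read_t(),1))
    if np.mean([l[2][0] for l in L[5:]])>4: break
r.move_pose([600,7,300],att(YAW)); r.wait(.2)
c,P,im,o=look("j0",dict(pin_shoulder=71,rail=84.5,wheel_top=58)); print(o,r.read_t())
cv2.imwrite("pics/jv.png",cv2.resize(im[0:300,140:440,::-1],(600,600),interpolation=cv2.INTER_CUBIC))
```

```text
[7.2, 3.6, 2.9, 2.9, 4.7, 6.6, 8.8, 9.1, 11.4, 13.1, 14.3] [-2.7, -1.1, -1.3, 1.4, 1.0, 1.4, 0.8, 0.7, 0.1, 1.0, -0.9] 105.6
[6.6, 3.4, 0.8, 2.1, 5.6, 8.0, 8.6, 9.9, 11.9, 11.5, 14.1] [0.4, -0.5, -0.5, 1.5, 0.9, 0.1, 1.5, 0.6, 1.1, 0.6, -0.7] 109.5
[6.3, 2.8, 1.1, 2.2, 6.1, 7.3, 7.8, 9.9, 12.0, 12.6, 13.6] [-0.5, -0.4, -0.4, 1.6, 2.4, 1.5, 1.0, 2.1, 1.9, 0.7, 0.4] 113.4
[7.8, 3.9, 1.7, 3.5, 5.2, 5.7, 8.8, 10.0, 10.7, 13.0, 11.8] [-1.3, -0.6, -0.4, 0.1, 0.5, 1.5, 1.7, 0.8, 2.2, 1.9, 3.9] 117.6
{'pin_shoulder': [(0.88, array([496.4,   4.2]))], 'rail': [(0.87, array([525.9,   6.2]))], 'wheel_top': [(0.67, array([617.6,   5.8]))]} 118.675
```

View pics/jv.png

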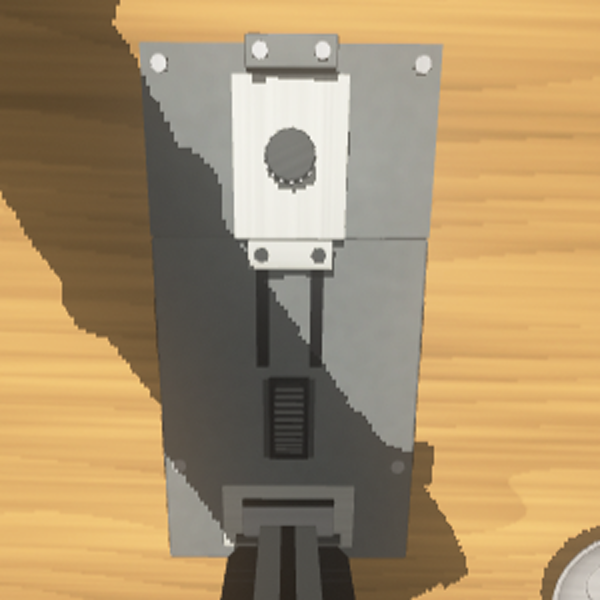

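The rail at (290,255) is now at or very near the pack's edge at row 238, and the drag was just starting to rise. One more stroke will confirm the stall.

Run:
```python
from h import *
r.move_pose([WT[0]+10,WT[1],180],att(YAW)); r.wait(.2)
L=stroke(-1); print([l[2][2] for l in L],[l[2][0] for l in L])
for i,(p,yaw) in enumerate([([600,7,300],YAW),([530,5,260],YAW+np.pi)]):
    r.move_pose(p,att(yaw)); r.wait(.2)
    c,P,im,o=look(f"k{i}",dict(pin_shoulder=71,rail=84.5)); print(o,r.read_t())
    # rectified views: plane z=84.5 (rail top) and z=71 (top plate), 1 mm -> 5 px
    for z in (84.5,71):
        M=[]
        for q in [(-45,-35),(75,-35),(75,35),(-45,35)]:
            M.append(w2p(c,P,[BORE[0]+q[0]*np.cos(YAWH)-q[1]*np.sin(YAWH),BORE[1]+q[0]*np.sin(YAWH)+q[1]*np.cos(YAWH),z]))
        Hm=cv2.getPerspectiveTransform(np.float32(M),np.float32([(0,0),(400,0),(400,233),(0,233)]))
        cv2.imwrite(f"pics/kz{i}_{int(z)}.png",cv2.warpPerspective(im[:,:,::-1],Hm,(400,233)))
g=lambda i,z: cv2.imread(f"pics/kz{i}_{z}.png")
cv2.imwrite("pics/kv.png",np.vstack([np.hstack([g(0,84),g(0,71)]),np.hstack([g(1,84),g(1,71)])]))
```

```text
[8.1, 3.0, 2.6, 2.2, 4.5, 6.8, 8.7, 9.4, 10.0, 11.0, 13.8] [-0.4, -0.6, 1.0, 2.5, 4.4, 4.6, 5.6, 6.1, 7.1, 7.9, 9.1]
{'pin_shoulder': [(0.86, array([497.9,   5.3]))], 'rail': [(0.82, array([526.5,   4.4]))]} 124.7333
{'pin_shoulder': [(0.8, array([501.9,   6. ]))], 'rail': [(0.66, array([548.7,   4.6]))]} 127.4583
```

View pics/kv.png

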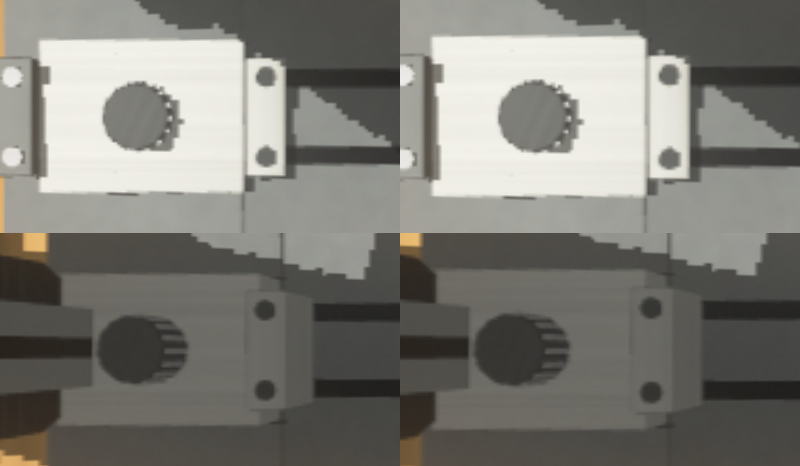

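The pack seems to have shifted about 2–3 mm towards the cheek under the last stall push, so I'll measure from directly above with the validated view geometry, at both yaws.

```bash
cat >> h.py <<'E'
def rect(im,c,P,z,x0=-45,x1=75,y=30,s=400/120):
    M=[w2p(c,P,[BORE[0]+a*np.cos(YAWH)-b*np.sin(YAWH),BORE[1]+a*np.sin(YAWH)+b*np.cos(YAWH),z]) for a,b in [(x0,-y),(x1,-y),(x1,y),(x0,y)]]
    n,m=int((x1-x0)*s),int(2*y*s)
    return cv2.warpPerspective(im[:,:,::-1],cv2.getPerspectiveTransform(np.float32(M),np.float32([(0,0),(n,0),(n,m),(0,m)])),(n,m),flags=cv2.INTER_CUBIC)
E
python3 - <<'E'
from h import *
A=[]
for i,yaw in enumerate((YAWH+np.pi,YAWH)):
    r.move_pose([*BORE,241],att(yaw)); r.wait(.25); c,P,im,_=look(f"l{i}",{})
    A.append(np.hstack([rect(im,c,P,89,-40,40,25,5),rect(im,c,P,71,-40,40,25,5)]))
A=np.vstack(A); A=cv2.convertScaleAbs(A,alpha=1.6); cv2.imwrite("pics/lv.png",A); print(A.shape,r.read_t())
E
```

```text
(500, 800, 3) 128.5667
```

View pics/lv.png

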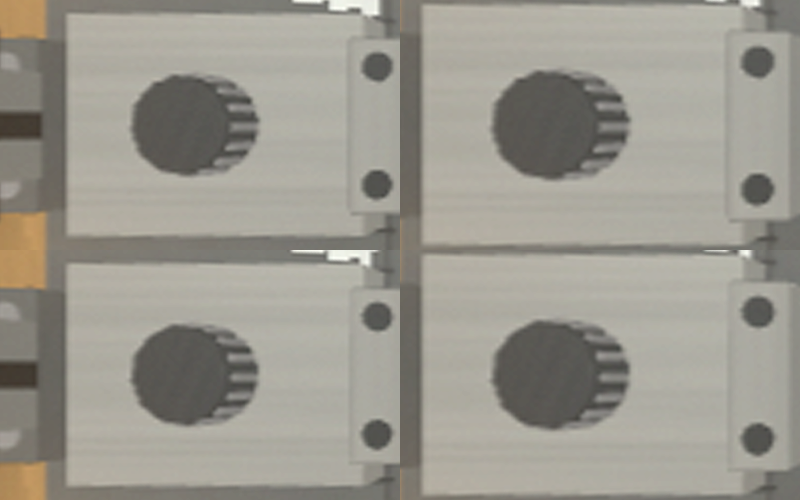

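Both of those views came from the same yaw, because the in-place half turn was not executed. I'll repeat the exact view from before winding (BORE, z 260, yaw 0.024), so the difference gives the true shift.

Run:
```python
from h import *
r.move_pose([580,10,280],att(YAWH)); r.move_pose([*BORE,260],att(YAWH)); r.wait(.3)
print(r.read_tool_rot(),r.read_position())
c,P,im,_=look("m0",{}); i0=cv2.imread("pics/i0.png")[:,:,::-1].copy()
A=[]
for q in (i0,im): A.append(np.hstack([rect(q,c,P,89,-40,40,25,5),rect(q,c,P,71,-40,40,25,5)]))
cv2.imwrite("pics/mv.png",cv2.convertScaleAbs(np.vstack(A),alpha=1.3)); print(r.read_t())
```

```text
[-1.57010618e+00 -5.94640530e-04  2.38343419e-02] [503.35389238   4.90648722 260.17679198]
131.725
```

View pics/mv.png

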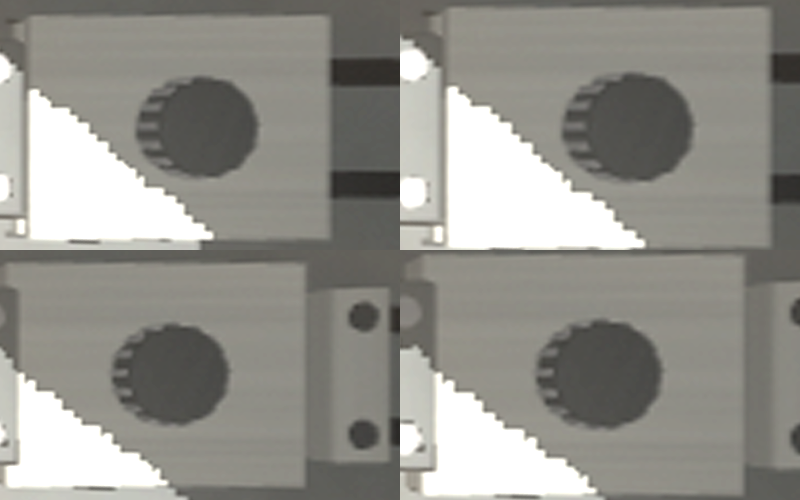

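Comparing before (top) and after (bottom), the winding pushed the pack about 4 mm towards the cheek: the plate edge went from 770 to 745 px, less about 5 px of view shift. The pin now leans about 0.04 rad. That is within limits but with little margin. I'll back the rail off slightly, slide the pack +2 mm in a side grip, and then wind on gently with an early stop.

```bash
sed -i 's/; f=g\[2\]$/; f=g[2]/; s/^        L.append((round(s,1),round(float(dz),2),np.round(g,1).tolist()))/&\n        if stop and g[0]>stop: break/' h.py
python3 - <<'E'
from h import *
a=att(YAWH)
r.move_pose([WT[0]-5,WT[1],180],att(YAW)); r.wait(.2); L=stroke(1,half=5.5); print([l[2] for l in L][::2])
r.move_l([600,8,250],v=250); r.move_pose([*BORE,200],a); r.grip(62); r.move_l([*BORE,121.7],a,v=100); r.wait(.15); print(r.read_force(),r.read_position())
r.grip(40,40); print("w",r.read_width()); f=r.read_force()
b=BORE+2.0*np.array([np.cos(YAWH),np.sin(YAWH)]); r.move_l([*b,121.7],v=15); r.wait(.2); print("df",np.array(r.read_force())-f,r.read_position())
r.grip(62); r.move_l([*b,240],v=200); r.grip(0); r.move_pose([600,8,250],att(YAW)); 
r.move_pose([WT[0]+7,WT[1],180],att(YAW)); r.wait(.2); L=stroke(-1,half=7.7,stop=3.6); print([l[0] for l in L],[l[2][0] for l in L],[l[2][2] for l in L])
r.move_pose([580,10,280],a); r.move_pose([*BORE,260],a); r.wait(.3)
c,P,im,_=look("n0",{}); m0=cv2.imread("pics/m0.png")[:,:,::-1].copy()
A=[np.hstack([rect(q,c,P,89,-40,40,25,5),rect(q,c,P,71,-40,40,25,5)]) for q in (m0,im)]
cv2.imwrite("pics/nv.png",cv2.convertScaleAbs(np.vstack(A),alpha=1.3)); print(r.read_t())
E
```

```text
[[-3.1, -1.0, 6.7], [-1.9, 0.5, 6.3], [-0.7, -1.3, 8.1]]
[-0.68204581 -0.3299286   0.33688745] [502.96523146   4.68265812 122.29638635]
w 47.61517625336194
df [-6.20964398 -1.10325452  8.12426805] [503.27381287   4.78066127 122.2696755 ]
[7.7, 5.5, 3.3, 1.1, -1.1, -3.3, -5.5, -7.7] [-1.3, -1.0, -0.2, 1.1, 0.2, -0.3, 0.1, 0.2] [8.2, 5.4, 5.3, 5.1, 8.7, 8.9, 10.3, 12.0]
148.4583
```

View pics/nv.png

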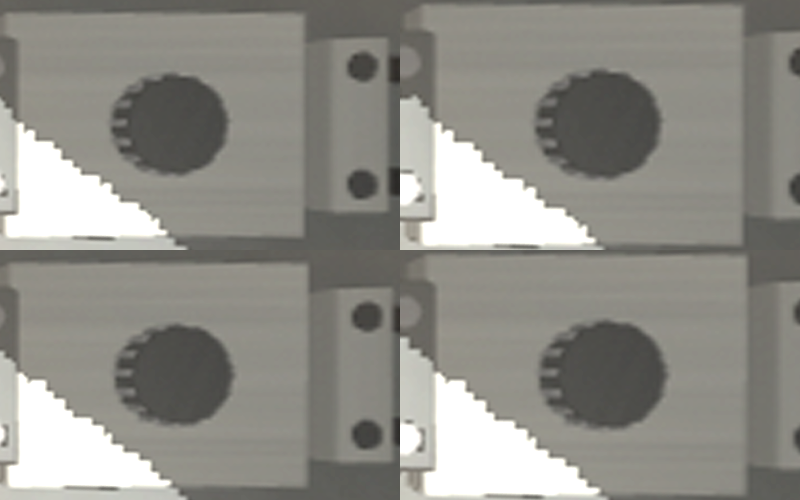

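The pack, pin and rail are about 1 mm further from the cheek than before (plate edge 742→747 px, rail screws 362→367 px). The cheek edge is unchanged at 18 px, and the rail still sits against the pack. The arm is clear, so I'm handing in.

Run:
```python
from bench import r
r.wait(.3); print(r.read_position(),r.read_t()); r.hand_in()
```

```text
[502.66264581   4.73170881 260.03360711] 148.7583
the job is handed in; nothing more can be done
```

I finished the job and handed it in at 149 s of the 210 s allowed; no verdict was reported. I wound the rail back to its stop and stacked the three bare plates over the bore. The pin went through until its head met the top plate, and I wound the rail forward to the pack. The green and orange look-alikes were left alone.

**What the last checks showed:**
- **Plates:** before winding on, two plates sat within about 0.2 mm of my bore estimate and one about 1.4 mm off. That estimate came from one viewing direction only, because a half turn meant as a cross-check was not carried out, and it may itself be 1–2 mm off in x.
- **Pin:** it slid in with almost no side force and stopped with 16 N at the expected depth. Its lean is about 0.04 rad, inferred by combining two views that disagreed (0 and 0.08 rad), so the margin to the 0.08 limit is uncertain.
- **Rail:** the first wind-on pushed the pack about 4 mm towards the cheek, close to or against it. I backed the rail off, slid the pack away and wound on again.
    - The slide was meant to be 2 mm, but the pictures show only about 1 mm.
    - The wheel force did not rise in the last stroke. Contact is judged from the picture only: no clear gap, with the rail face about 31 mm from the bore.

**By design:** the fixed cheek keeps the plates from sitting more than 2.5 mm off the bore on that side.

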